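# Tare the balance through its guarded key well

## Robot

A 7-joint arm with a two-finger parallel gripper is mounted at the origin on a cart in front of the work surface, level with it; the furniture and walls round the work are solid. World frame = base frame: x ahead of the robot, y to its left, z up, the work surface at z = 0. Lengths are in mm, angles in rad, forces in N, time in s.
With the tool pointing down it reaches from about 350 to 900 mm from the base axis. Payload 19.9 kg.
Tool frame: the origin (TCP) lies between the finger pads; the fingertips stand 8 mm ahead of it and the grasp point (between the pads) lies 11 mm behind it; x points along the fingers, y is the direction in which the jaws open and shut, and the axes are right-handed (so a half turn about x gives the same grasp; the last joint's range is limited). The gripper opens to 94 mm and grips with 3 to 60 N. Pads are 16 mm wide; open, the fingers measure 119 mm over their backs; the gripper's body (75 mm by 177 mm) begins 78 mm behind the grasp point.
Start: joints at [-1.143, 0.417, -0.01, 1.614, 0.005, 1.111, -0.053], TCP at [282.372, 557.553, 213.425] pointing down, gripper open.
Joint ranges: [-2.81, 2.81], [-0.39, 2.02], [-1.27, 1.25], [0.06, 2.57], [-1.19, 4.33], [0.19, 2], [-2.82, 2.82]. Speed limits (rad/s): [1.89, 1.89, 2.39, 2.39, 3.01, 3.01, 3.01].

## Interface

Orientations are given as a unit quaternion [x, y, z, w].
In Python, from rig import bot, viewer, order gives the robot as it stands.
- The arm moves only by the tool play_rows, never from a script. Its arguments are lists of equal length, an entry for each row: "linear": the shift along the world's x, y, z in mm, a list of three; "twist": the turn, a rotation vector about the world's x, y, z in rad, a list of three; "jaw": the closure, from 0 (fully open) to 1 (shut). In form: {"linear": [[dx, dy, dz], ...], "twist": [[wx, wy, wz], ...], "jaw": [jaw, ...]}. A call has 1 to 5 rows; each row is the pose to reach, as a shift and turn from the pose commanded when the call began; what a row does not reach only later rows make up. A row lasts 1/10 s, in which the tool goes at most 50 mm and 8.59 degrees, less where a joint would pass 70% of its speed; a pose out of reach is approached as far as the arm can. A call with a gripper value outside its range is refused whole. The fingers move at their own pace and stop on an object; "grip_force" is the grip in N (left out, the last holds). Time passes only in rows, so rows that repeat a pose let the fingers close. It gives the time, the measured TCP pose, the force and the opening at its end, in the units of the state.
- bot.get_obs(): the state, without advancing time (a new reading comes with each control period).
- viewer.read_camera(name): name is "scene" or "top"; returns a dict with "img" (384x512x3 uint8, red, green, blue), "fovy" (degrees; the focal length in pixels is half the picture's height over the tangent of half this angle, whatever the lens; pixels are square), "cx", "cy" (the principal point, pixels), "k1" (the pictures are not rectified: a ray, as slopes to the right and down, at radius r is drawn at 1 + k1 r^2 times it, then the intrinsics apply), "pose" (4x4, takes a point from camera to world coordinates). Camera axes: x right, y up, looking along -z (the intrinsics and any distortion apply to the point x, -y, -z); pixel columns grow to the right and rows downward; lengths in mm; the calibration is good to about 2 mm. A picture is of the moment at which its call begins. There is no depth.
- order.finish_job(): hands the job in, once; it reports no verdict.
The state is a dict: "time_s": time; "joint_positions": joint angles; "qvel": joint speeds; "joint_efforts": joint torques, N m; "ee_pos": TCP position; "orientation": TCP orientation; "ft_force": force on the tool from outside, world axes, zero at the start; "moment": the same for the moment, N m; "grip_width": finger opening in mm.
Only numpy, scipy, OpenCV 4.12 (cv2) and the standard library are available. Lean on these libraries where they do the work, as an engineer would, in place of code of your own. Each camera call takes 0.05 s, during which the arm holds its last target. There are 200 camera calls.

## Task

Tare the balance that has the jar on it: with a fingertip slide its key guard fully open towards the back, reach down into the well and press the sunken key right to the bottom, keep it down for at least a full second and let it come up, then push the guard fully shut again. Only touch and push, grasp nothing; the jar stays standing undisturbed on its pan, and the other balance and the things round about are left as they are.

Things in the scene. Friction and masses are not known exactly. Their poses are not given: they have to be found in the camera images.
- balance_a: The balance on which the jar stands: the one to tare. Fixed bench balance, white, 140 (its x) by 220 (its y) mm, flat top at z 50 mm; origin at the centre of its underside, +x points to its back, +y to its left. Left half: display in front, round steel pan (90 mm across, centre x 18, y 52, top z 60). Right half: key well centred at x -36, y -60, under a sliding guard between two rails (along x, at y -91 and -29, 6 mm high)
- balance_a_well (a point): Centre of the mouth of the key well of that balance, in the plane of the housing top (z 50 mm); axes as the balance's. The well is 46 (x) by 36 (y) mm with upright walls and the key at its bottom, its top 20 mm below the mouth
- balance_a_keytop (a point): Centre of the top of the sunken tare key of that balance (a grey cap 34 (x) by 26 (y) mm), 20 mm below the well's mouth when not pressed; moves with the key
- balance_a_key (a joint): Travel of that key in m: 0 up, 0.006 at its bottom stop. A spring brings it back; it starts to move at 1 N and takes 4 N to be fully down
- balance_a_tab (a point): Centre of the top of the ridge on that balance's sliding guard; moves with the guard. The guard is a grey plate 52 (x) by 56 (y) mm, its upper face 3.5 mm above the housing top; the ridge across its middle is 8 mm thick (x), 34 mm long (y) and stands 12.5 mm above the plate (ridge top 66 mm above the table). Axes as the balance's
- balance_a_guard (a joint): Position of that guard in m: 0 shut (ridge right above the well's centre), 0.054 fully open, towards the balance's back (+x), where the whole well is free. Stops at both ends; stays where it is left; sliding takes about 1.5 N. At the start it is shut or up to 10 mm ajar
- balance_a_pan (a point): Centre of the top of the steel pan of balance_a, on which the jar stands (z 60 mm)
- sample_jar: Clear jar with black cap, 43 mm across, 72 mm high, standing loose on the pan of balance_a; origin at the centre of its underside
- balance_b: The other balance, of the same make, with an empty pan: to be left alone. Fixed bench balance, white, 140 (its x) by 220 (its y) mm, flat top at z 50 mm; origin at the centre of its underside, +x points to its back, +y to its left. Left half: display in front, round steel pan (90 mm across, centre x 18, y 52, top z 60). Right half: key well centred at x -36, y -60, under a sliding guard between two rails (along x, at y -91 and -29, 6 mm high)
- balance_b_well (a point): Centre of the mouth of the key well of that balance, in the plane of the housing top (z 50 mm); axes as the balance's. The well is 46 (x) by 36 (y) mm with upright walls and the key at its bottom, its top 20 mm below the mouth
- balance_b_keytop (a point): Centre of the top of the sunken tare key of that balance (a grey cap 34 (x) by 26 (y) mm), 20 mm below the well's mouth when not pressed; moves with the key
- balance_b_key (a joint): Travel of that key in m: 0 up, 0.006 at its bottom stop. A spring brings it back; it starts to move at 1 N and takes 4 N to be fully down
- balance_b_tab (a point): Centre of the top of the ridge on that balance's sliding guard; moves with the guard. The guard is a grey plate 52 (x) by 56 (y) mm, its upper face 3.5 mm above the housing top; the ridge across its middle is 8 mm thick (x), 34 mm long (y) and stands 12.5 mm above the plate (ridge top 66 mm above the table). Axes as the balance's
- balance_b_guard (a joint): Position of that guard in m: 0 shut (ridge right above the well's centre), 0.054 fully open, towards the balance's back (+x), where the whole well is free. Stops at both ends; stays where it is left; sliding takes about 1.5 N. At the start it is shut or up to 10 mm ajar
- spare_jar: A jar like the first, 43 mm across, 72 mm high, standing loose on the table behind the balances; origin at the centre of its underside
- slides: Carton of slides, 55 by 85 by 32 mm, lying loose on the table at the right; origin at the centre of its underside
- pen: Pen, 142 mm long, 13 mm thick, lying loose on the table at the left; origin at its middle, underneath
Not all that is in view belongs to the job. Leave any red look-alike of the sample_jar alone.

How it is judged (in metres and radians):
On the way, in this order (a step that is already met when the one before it is completed fails the run):
1. the guard of the jar's balance is slid open (at least 48 of its 54 mm) (value of joint balance_a_guard above 0.048 m), for 0.1 s.
2. with the guard open the sunken key is held down (at least 4.5 of its 6 mm) for 0.9 s on end (value of joint balance_a_key above 0.0045 m and value of joint balance_a_guard above 0.04 m), for 0.9 s.
At the end, for the whole second after the job is handed in: The guard of the jar's balance is shut again (within 4 mm of its stop), its key is up (within 1.5 mm), and the jar stands upright and still on the pan, within 30 mm of the pan's centre (value of joint balance_a_guard below 0.004 m and value of joint balance_a_key below 0.0015 m and angle between sample_jar's own z axis and vertical below 0.1 rad and distance between sample_jar and balance_a_pan below 0.03 m and linear speed of sample_jar below 0.02 m/s); the robot touches nothing.
It fails at once if the jar on the pan is shoved, lifted or carried more than 10 mm (distance of sample_jar from where it was at the start of the episode above 0.01 m).
It fails at once if the jar on the pan is tipped (angle between sample_jar's own z axis and vertical above 0.25 rad).
It fails at once if the other balance's key is pressed more than 2 mm (value of joint balance_b_key above 0.002 m).
It fails at once if the other balance's guard is shifted more than 8 mm (distance of balance_b_tab from where it was at the start of the episode above 0.008 m).
It fails at once if the spare jar, the pen or the carton of slides is moved more than 20 mm (distance of any of spare_jar, slides, pen from where it was at the start of the episode above 0.02 m).
It also fails if it takes over 48 s, if anything falls off the work surface, if the arm or the gripper's body presses on something with over 40 N, if the wrist force passes 120 N, or if a joint passes its speed limit or range.

## Working session

There is one attempt and no reset: what is moved stays moved. The work goes in short steps, Python scripts to look and compute and a tool call to move; the robot and the scene stay as the last step left them, time stands still between calls to the robot, and variables do not carry over. Pictures are saved under pics/ and viewed, about 8 in all and at most 12, crops included, and the job is handed in when it is done.

Besides the shell and the picture viewer there is one more tool, called after "Request:" as name(argument=value, ...) on one line, values as JSON. play_rows: Moves the arm, as the interface text tells. Its arguments: {"type":"object","properties":{"linear":{"type":"array"},"twist":{"type":"array"},"jaw":{"type":"array"},"grip_force":{"type":"number"}},"required":["linear","twist","jaw"]}

```bash
mkdir -p pics; cat > h.py <<'E'
import numpy as np, cv2, json
from rig import bot, viewer, order
def K(c):
    f=c["img"].shape[0]/2/np.tan(np.radians(c["fovy"])/2)
    return f
def ray(c,u,v):
    f=K(c); x=(u-c["cx"])/f; y=(v-c["cy"])/f
    rd=np.hypot(x,y); r=rd
    for _ in range(30): r=rd/(1+c["k1"]*r*r)
    s=r/rd if rd>0 else 1
    P=np.array(c["pose"]); d=P[:3,:3]@np.array([x*s,-y*s,-1]); return P[:3,3],d
def onz(c,u,v,z):
    o,d=ray(c,u,v); return o+d*(z-o[2])/d[2]
def proj(c,p):
    P=np.array(c["pose"]); q=P[:3,:3].T@(np.array(p)-P[:3,3]); x,y=q[0]/-q[2],-q[1]/-q[2]
    s=1+c["k1"]*(x*x+y*y); f=K(c); return np.array([c["cx"]+f*x*s,c["cy"]+f*y*s])
def cam(n,save=None,rect=None,scale=1):
    c=viewer.read_camera(n); im=cv2.cvtColor(np.array(c["img"]),cv2.COLOR_RGB2BGR); c["bgr"]=im
    if save:
        if rect: x0,y0,x1,y1=rect; im=im[y0:y1,x0:x1]
        cv2.imwrite("pics/"+save,cv2.resize(im,None,fx=scale,fy=scale,interpolation=cv2.INTER_CUBIC))
    return c
E
python3 - <<'E'
from h import *
o=bot.get_obs(); print({k:np.round(v,3).tolist() for k,v in o.items()})
for n in("top","scene"):
    c=cam(n,n+"0.png",scale=1.5); print(n,c["fovy"],c["cx"],c["cy"],c["k1"],np.round(c["pose"],3).tolist())
E
```

```text
{'time_s': 0.0, 'joint_positions': [-1.143, 0.418, -0.01, 1.614, 0.005, 1.111, -0.053], 'qvel': [0.0, -0.0, 0.001, 0.001, -0.001, 0.0, 0.002], 'joint_efforts': [0.0, -85.126, 0.639, -42.597, -0.049, 0.019, 0.0], 'ee_pos': [282.249, 557.212, 212.828], 'orientation': [0.164, 0.688, -0.165, 0.688], 'ft_force': [-0.113, 0.843, 0.836], 'moment': [0.012, 0.004, -0.073], 'grip_width': 94.048}
top 45.79189307318178 263.137755771542 192.29229865828844 -0.013791151766331482 [[-0.022, 0.972, -0.232, 254.949], [-1.0, -0.022, 0.002, 14.608], [-0.003, 0.232, 0.973, 1427.889], [0.0, 0.0, 0.0, 1.0]]
scene 44.94217213262585 251.17267610793627 192.96688646083504 0.040767678513594946 [[-0.727, 0.475, -0.495, -230.924], [-0.686, -0.513, 0.516, 800.247], [-0.009, 0.715, 0.699, 1168.396], [0.0, 0.0, 0.0, 1.0]]
```

View pics/top0.png

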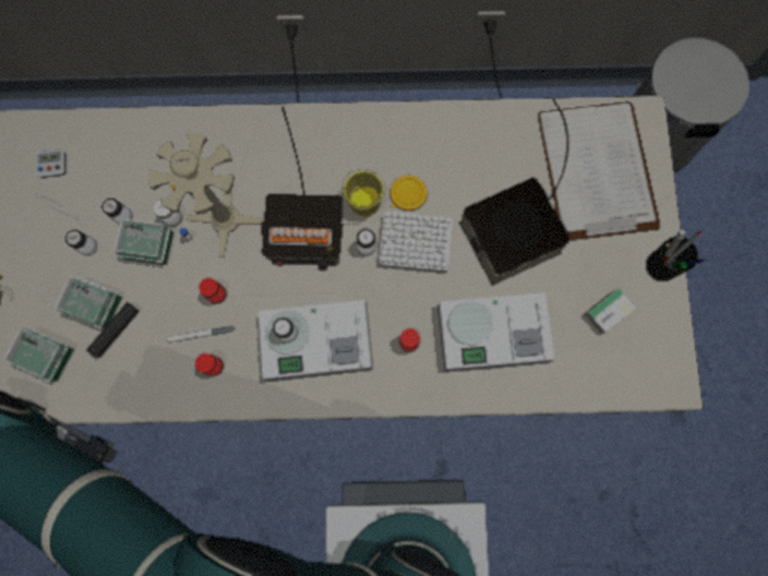

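View pics/scene0.png

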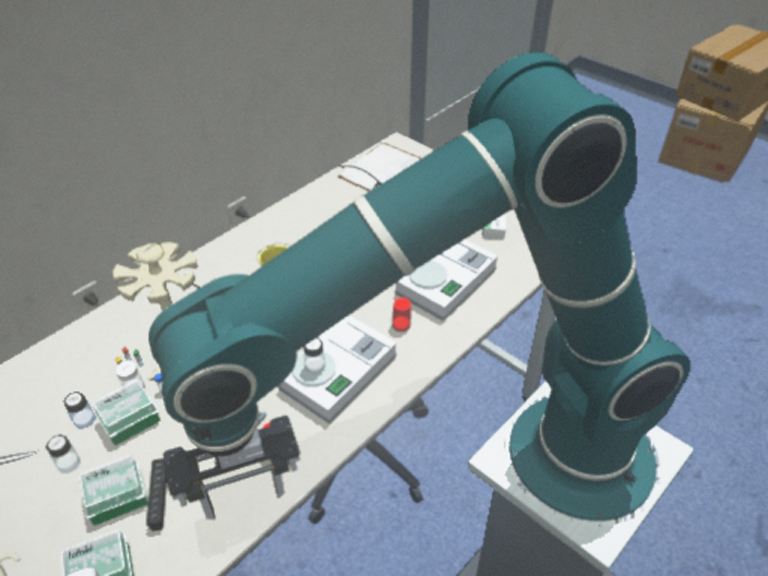

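The jar (white/black-capped, at 283,328 in the 1.5x top view) stands on the left balance (centre 314,340). The right balance (497,332) has an empty pan. The red cylinders at (212,290), (208,364) and (410,340) are look-alikes. So balance_a is the left one; I'll confirm it with an enlarged crop and measure it.

```bash
cat > meas.py <<'E'
from h import *
def body(c,x0=150,y0=190,x1=260,y1=265):
    im=c["bgr"]; hsv=cv2.cvtColor(im,cv2.COLOR_BGR2HSV)
    return hsv[y0:y1,x0:x1]
E
python3 - <<'E'
from h import *
c=cam("top","cropA.png",(160,190,260,260),8)
for (u,v) in [(172,207),(246,202),(247,245),(175,252),(230,233),(209,228)]: print((u,v),np.round(onz(c,u,v,50),1), c["bgr"][v,u])
hsv=cv2.cvtColor(c["bgr"],cv2.COLOR_BGR2HSV)
for v in (208,215,233): print(v,[tuple(hsv[v,u]) and f"{hsv[v,u][0]},{hsv[v,u][1]},{hsv[v,u][2]}" for u in range(164,256,4)])
E
```

```text
(172, 207) [543.7 294.4  50. ] [142 146 147]
(246, 202) [554.4  65.1  50. ] [127 137 141]
(247, 245) [420.9  63.9  50. ] [84 86 86]
(175, 252) [404.5 282.   50. ] [ 99 101 100]
(230, 233) [458.7 115.3  50. ] [97 95 90]
(209, 228) [475.6 179.5  50. ] [156 158 157]
208 ['22,20,137', '20,27,142', '23,7,146', '120,2,158', '30,2,158', '80,5,155', '73,12,146', '81,12,145', '79,14,147', '60,3,154', '0,2,156', '71,27,130', '105,3,157', '105,7,156', '0,2,159', '150,3,159', '90,3,158', '150,2,158', '120,3,156', '150,3,159', '15,13,119', '20,22,141', '23,21,143']
215 ['24,18,140', '24,25,142', '15,4,120', '120,3,159', '78,9,141', '60,2,124', '80,5,157', '30,7,104', '70,12,129', '82,20,137', '80,10,150', '60,3,158', '150,2,159', '30,4,142', '160,5,155', '60,2,155', '60,5,160', '120,2,159', '100,5,142', '130,5,155', '0,2,135', '27,16,142', '18,22,141']
233 ['16,20,139', '23,22,141', '26,18,100', '90,3,159', '105,3,151', '84,9,141', '81,12,147', '69,12,149', '78,22,150', '120,3,147', '140,5,158', '110,5,159', '80,5,158', '120,3,159', '90,2,134', '99,20,91', '105,6,92', '90,11,92', '101,19,109', '60,2,143', '0,0,160', '23,23,135', '25,20,141']
```

View pics/cropA.png

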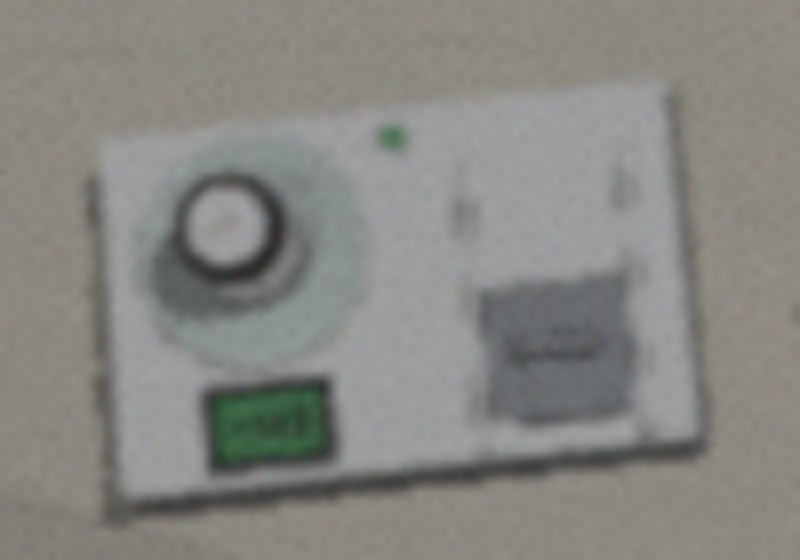

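The crop confirms balance_a: a white-lidded clear jar with black rim on the pan, green display in front, and a grey guard around crop (558,347). Next I'll fit the housing and the guard.

```bash
cat > meas.py <<'E'
from h import *
def rect(c,m,z,off=(0,0)):
    cs,_=cv2.findContours(m.astype(np.uint8),cv2.RETR_EXTERNAL,cv2.CHAIN_APPROX_NONE)
    k=max(cs,key=cv2.contourArea)[:,0,:]
    P=np.array([onz(c,*(off+(p+.5)/S-.5),z)[:2] for p in k],np.float32)
    return cv2.minAreaRect(P)
S=4
def measure(c,x0=160,y0=190,x1=260,y1=260):
    g=cv2.GaussianBlur(c["bgr"],(0,0),.6)[y0:y1,x0:x1]
    g=cv2.resize(g,None,fx=S,fy=S,interpolation=cv2.INTER_LINEAR)
    h=cv2.cvtColor(g,cv2.COLOR_BGR2HSV); off=np.array([x0,y0])
    w=(h[...,1]<13)&(h[...,2]>126)
    w=cv2.morphologyEx(w.astype(np.uint8),cv2.MORPH_OPEN,np.ones((9,9)))
    R=rect(c,w,50,off)
    n=(h[...,2]<122); n[:, :200]=0
    n=cv2.morphologyEx(n.astype(np.uint8),cv2.MORPH_OPEN,np.ones((25,25)))
    G=rect(c,n,53.5,off)
    return R,G,w,n,g
if __name__=="__main__":
    c=cam("top"); R,G,w,n,g=measure(c); print("body",R); print("guard",G)
    v=g.copy(); 
    for m,col in((w,(0,0,255)),(n,(255,0,0))):
        cs,_=cv2.findContours(m,cv2.RETR_EXTERNAL,cv2.CHAIN_APPROX_NONE); cv2.drawContours(v,cs,-1,col,1)
    cv2.imwrite("pics/seg.png",cv2.resize(v,None,fx=2,fy=2))
E
python3 meas.py
```

```text
body ((485.3852233886719, 179.33291625976562), (141.457275390625, 222.90054321289062), 4.957839012145996)
guard ((456.4543151855469, 116.8857421875), (53.33494567871094, 52.36507034301758), 89.97158813476562)
```

View pics/seg.png

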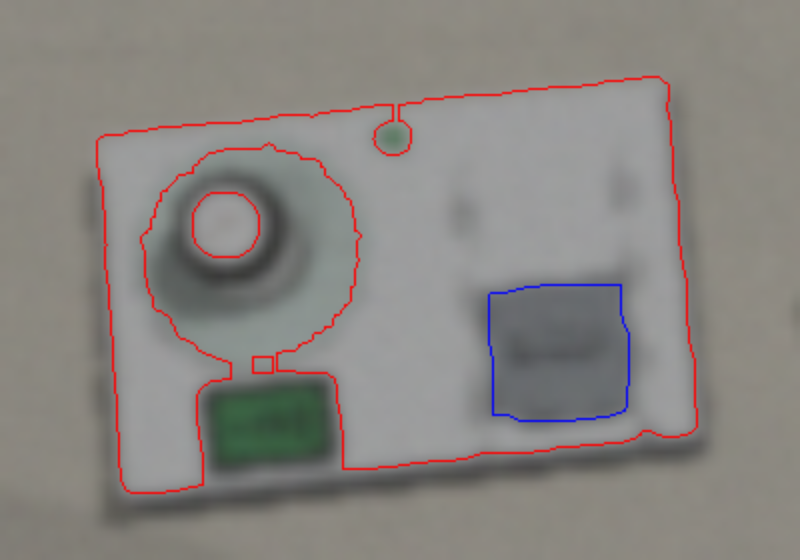

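The housing fits well: 141 x 223 mm against the stated 140 x 220, yaw about 5°. The guard fits at 53 x 52 and is about 2 mm ajar. Next is approach geometry.

```bash
cat > geo.py <<'E'
from h import *
from scipy.spatial.transform import Rotation as Ro
C=np.array([485.4,179.3]); a=np.radians(5.0)
X=np.array([np.cos(a),np.sin(a)]); Y=np.array([-X[1],X[0]])
W=C-36*X-60*Y
def loc(p): d=np.array(p[:2])-W; return np.round([d@X,d@Y],1)   # relative to well, balance axes
E
python3 - <<'E'
from geo import *
o=bot.get_obs(); R=Ro.from_quat(o["orientation"]); M=R.as_matrix(); print("tool axes cols",np.round(M,3).tolist()); 
yt=M[:,1]; cur=np.degrees(np.arctan2(yt[1],yt[0])); print("jaw az",cur, "turn",(5-cur+90)%180-90)
print("well",W,"X",X,"start pre-ridge",W-28*X, o["ee_pos"])
# tilt
want=np.array([[0,X[0],0],[0,X[1],0],[-1,0,0]]); want[:,2]=np.cross(want[:,0],want[:,1])
for s in(1,-1):
  w=want.copy(); w[:,1:]*=s
  print(s,np.round((Ro.from_matrix(w)*R.inv()).as_rotvec(),3))
E
```

```text
tool axes cols [[-0.0, 0.452, 0.892], [-0.001, 0.892, -0.452], [-1.0, -0.001, 0.0]]
jaw az 63.141308546378006 turn -58.141308546378006
well [454.76633543 116.39071138] X [0.9961947  0.08715574] start pre-ridge [426.87288389 113.95035058] [282.3062568  557.39550311 213.07524371]
1 [ 0.000e+00 -1.000e-03 -1.015e+00]
-1 [1.000e-03 1.000e-03 2.127e+00]
```

Request:
play_rows(linear=[[14.5,-44.3,0],[29,-88.6,0],[43.5,-133,0],[58,-177.4,0],[72.3,-221.7,0]], twist=[[0,0,-0.1],[0,0,-0.2],[0,0,-0.3],[0,0,-0.4],[0,0,-0.5]], jaw=[1,1,1,1,1])

```text
time_s: 0.7
ee_pos: [354.9, 334.0, 213.4]
orientation: [0.331, 0.625, -0.331, 0.625]
ft_force: [0.9, 0.1, 0.3]
grip_width: 57.3
```

Request:
play_rows(linear=[[14.5,-44.3,0],[29,-88.6,0],[43.5,-133,0],[58,-177.4,0],[72.3,-221.7,-30]], twist=[[0,0,-0.1],[0,0,-0.2],[0,0,-0.3],[0,0,-0.4],[0,0,-0.515]], jaw=[1,1,1,1,1])

```text
time_s: 1.2
ee_pos: [427.4, 116.9, 188.4]
orientation: [0.481, 0.52, -0.477, 0.521]
ft_force: [0.7, 1.0, -0.6]
grip_width: 17.4
```

Request:
play_rows(linear=[[0,0,-30],[0,0,-60],[0,0,-83],[0,0,-83],[0,0,-83]], twist=[[0,0,0],[0,0,0],[0,0,0],[0,0,0],[0,0,0]], jaw=[1,1,1,1,1])

```text
time_s: 1.7
ee_pos: [425.7, 118.4, 103.8]
orientation: [0.478, 0.521, -0.478, 0.521]
ft_force: [0.4, -0.6, 0.8]
grip_width: 0.7
```

```bash
python3 - <<'E'
from geo import *
o=bot.get_obs(); print(np.round(o["ee_pos"],1),loc(o["ee_pos"]),np.round(o["ft_force"],2),o["grip_width"])
y=Ro.from_quat(o["orientation"]).as_matrix()[:,1]; print(np.degrees(np.arctan2(y[1],y[0])))
c=cam("scene","s1.png",(180,180,290,285),6)
tip=np.array(o["ee_pos"])-[0,0,8]; print("tip px",proj(c,tip),"in crop",(proj(c,tip)-[180,180])*6)
for q in((0,0,66),(54,0,50),(-23,-18,50),(-23,18,50)): p=W+q[0]*X+q[1]*Y; print(q,(proj(c,[*p,q[2]])-[180,180])*6)
E
```

```text
[425.7 118.4 103.8] [-28.8   4.5] [ 0.35 -0.63  0.78] 0.6949167479373755
4.978883121664285
tip px [251.06373026 227.39719019] in crop [426.38238155 284.38314116]
(0, 0, 66) [389.20937958 291.60883275]
(54, 0, 50) [311.59959765 264.82967093]
(-23, -18, 50) [444.96153626 311.50531949]
(-23, 18, 50) [402.42757944 352.85619304]
```

View pics/s1.png

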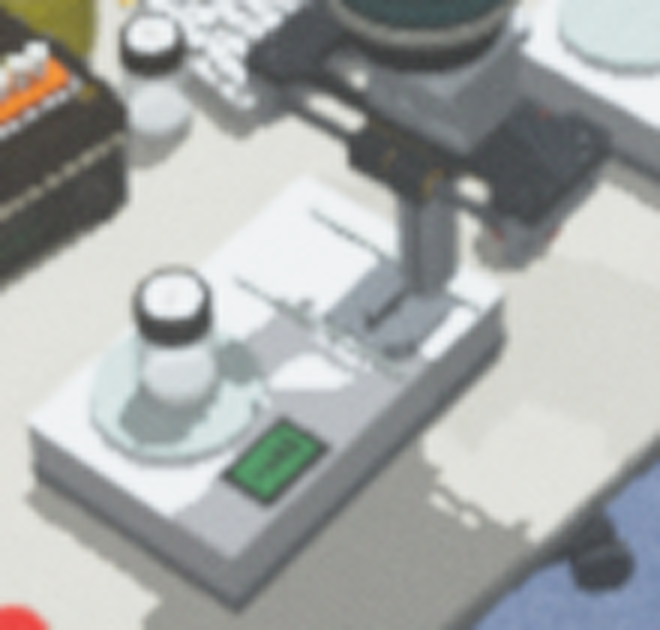

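The scene view shows the fingertip in front of the guard (crop 430,285), with the ridge at about (370–410, 325–295) and the jar clear at left. That agrees with the top-view fit. Next I'll descend in front of the ridge.

Request:
play_rows(linear=[[0,-4,-10],[0,-4,-20],[0,-4,-30],[0,-4,-36],[0,-4,-36]], twist=[[0,0,0],[0,0,0],[0,0,0],[0,0,0],[0,0,0]], jaw=[1,1,1,1,1])

```text
time_s: 2.25
ee_pos: [425.1, 114.2, 66.4]
orientation: [0.477, 0.521, -0.478, 0.521]
ft_force: [0.6, -1.4, -0.1]
grip_width: 0.5
```

Request:
play_rows(linear=[[3,0.3,0],[6,0.5,0],[9,0.8,0],[12,1,0],[15,1.3,0]], twist=[[0,0,0],[0,0,0],[0,0,0],[0,0,0],[0,0,0]], jaw=[1,1,1,1,1])

```text
time_s: 2.75
ee_pos: [441.0, 115.8, 67.4]
orientation: [0.478, 0.521, -0.478, 0.521]
ft_force: [-0.4, 0.1, 0.5]
grip_width: 0.7
```

Request:
play_rows(linear=[[5,0.4,0],[10,0.9,0],[15,1.3,0],[20,1.7,0],[25,2.2,0]], twist=[[0,0,0],[0,0,0],[0,0,0],[0,0,0],[0,0,0]], jaw=[1,1,1,1,1])

```text
time_s: 3.25
ee_pos: [466.0, 118.0, 67.3]
orientation: [0.478, 0.521, -0.478, 0.521]
ft_force: [-1.8, 0.4, 1.7]
grip_width: 0.6
```

Request:
play_rows(linear=[[5,0.4,0],[9,0.8,0],[13,1.1,0],[17,1.5,0],[20,1.7,0]], twist=[[0,0,0],[0,0,0],[0,0,0],[0,0,0],[0,0,0]], jaw=[1,1,1,1,1])

```text
time_s: 3.75
ee_pos: [485.9, 119.6, 67.3]
orientation: [0.478, 0.521, -0.478, 0.521]
ft_force: [-1.5, -0.2, 1.0]
grip_width: 0.6
```

```bash
python3 - <<'E'
from geo import *
o=bot.get_obs(); print(np.round(o["ee_pos"],1),loc(o["ee_pos"]),np.round(o["ft_force"],2))
E
```

```text
[485.9 119.6  67.3] [31.3  0.5] [-1.49 -0.16  1.  ]
```

Sliding at about 1.5 N as expected. I'll ease on to the stop.

Request:
play_rows(linear=[[2,0.2,0],[4,0.3,0],[5,0.4,0],[6,0.5,0],[6,0.5,0]], twist=[[0,0,0],[0,0,0],[0,0,0],[0,0,0],[0,0,0]], jaw=[1,1,1,1,1])

```text
time_s: 4.25
ee_pos: [491.7, 120.1, 67.3]
orientation: [0.478, 0.521, -0.478, 0.521]
ft_force: [0.1, -0.5, 0.1]
grip_width: 0.5
```

Request:
play_rows(linear=[[1,0.1,0],[2,0.2,0],[3,0.3,0],[3,0.3,0],[3,0.3,0]], twist=[[0,0,0],[0,0,0],[0,0,0],[0,0,0],[0,0,0]], jaw=[1,1,1,1,1])

```text
time_s: 4.75
ee_pos: [492.6, 120.3, 67.0]
orientation: [0.477, 0.522, -0.479, 0.52]
ft_force: [-14.3, -1.2, 10.4]
grip_width: 0.4
```

At the stop (x 492.6, 14 N). Contact puts the finger at +38 mm from the well, against 37.5 expected. I'll back off over the well.

Request:
play_rows(linear=[[-4,-0.4,0],[-12,-1,4],[-22,-2,8],[-32,-2.8,8],[-39.5,-3.5,8]], twist=[[0,0,0],[0,0,0],[0,0,0],[0,0,0],[0,0,0]], jaw=[1,1,1,1,1])

```text
time_s: 5.25
ee_pos: [454.1, 117.0, 75.6]
orientation: [0.478, 0.521, -0.478, 0.521]
ft_force: [-0.1, 0.5, 0.7]
grip_width: 0.4
```

```bash
python3 - <<'E'
from geo import *
o=bot.get_obs(); print(np.round(o["ee_pos"],1),loc(o["ee_pos"]),np.round(o["ft_force"],2))
c=cam("scene","s2.png",(210,195,270,255),9)
E
```

```text
[454.1 117.   75.6] [-0.6  0.6] [-0.06  0.48  0.66]
```

View pics/s2.png

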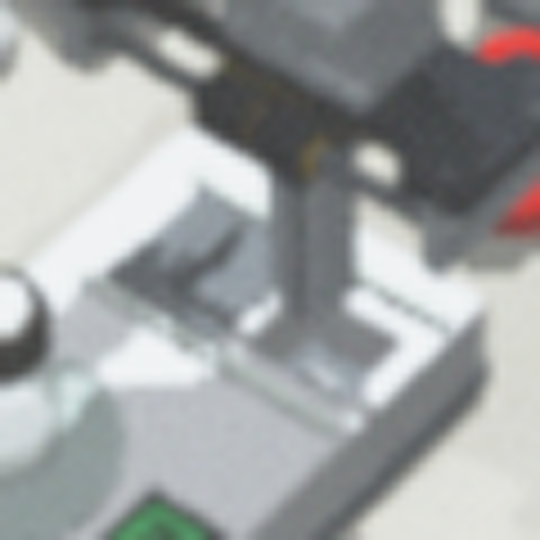

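The picture shows the guard fully open (230,255), the well uncovered (330,345) and the finger above it. Descending.

Request:
play_rows(linear=[[0.5,-0.5,-8],[0.5,-0.5,-16],[0.5,-0.5,-24],[0.5,-0.5,-32],[0.5,-0.5,-36]], twist=[[0,0,0],[0,0,0],[0,0,0],[0,0,0],[0,0,0]], jaw=[1,1,1,1,1])

```text
time_s: 5.8
ee_pos: [455.3, 116.2, 38.2]
orientation: [0.477, 0.521, -0.478, 0.521]
ft_force: [-1.2, 0.0, 1.4]
grip_width: 0.4
```

Request:
play_rows(linear=[[0,0,-2],[0,0,-4],[0,0,-6],[0,0,-7],[0,0,-7]], twist=[[0,0,0],[0,0,0],[0,0,0],[0,0,0],[0,0,0]], jaw=[1,1,1,1,1])

```text
time_s: 6.3
ee_pos: [455.5, 116.4, 32.4]
orientation: [0.478, 0.521, -0.478, 0.521]
ft_force: [-2.4, -1.7, 2.8]
grip_width: 0.2
```

Request:
play_rows(linear=[[0,0,-1],[0,0,-2],[0,0,-3],[0,0,-3],[0,0,-3]], twist=[[0,0,0],[0,0,0],[0,0,0],[0,0,0],[0,0,0]], jaw=[1,1,1,1,1])

```text
time_s: 6.8
ee_pos: [455.7, 116.5, 30.9]
orientation: [0.478, 0.521, -0.478, 0.521]
ft_force: [-15.7, -5.6, 52.5]
grip_width: 0.5
```

At the bottom stop (52 N, stiff). I'll ease off 1.5 mm and hold.

Request:
play_rows(linear=[[0,0,1.5],[0,0,1.5],[0,0,1.5],[0,0,1.5],[0,0,1.5]], twist=[[0,0,0],[0,0,0],[0,0,0],[0,0,0],[0,0,0]], jaw=[1,1,1,1,1])

```text
time_s: 7.3
ee_pos: [455.7, 116.4, 31.7]
orientation: [0.478, 0.521, -0.478, 0.521]
ft_force: [-8.8, -2.8, 26.6]
grip_width: 0.6
```

Request:
play_rows(linear=[[0,0,0],[0,0,0],[0,0,0],[0,0,0],[0,0,0]], twist=[[0,0,0],[0,0,0],[0,0,0],[0,0,0],[0,0,0]], jaw=[1,1,1,1,1])

```text
time_s: 7.8
ee_pos: [455.7, 116.4, 31.7]
orientation: [0.478, 0.521, -0.478, 0.521]
ft_force: [-9.1, -4.0, 26.5]
grip_width: 0.5
```

Request:
play_rows(linear=[[0,0,0],[0,0,0],[0,0,0],[0,0,0],[0,0,0]], twist=[[0,0,0],[0,0,0],[0,0,0],[0,0,0],[0,0,0]], jaw=[1,1,1,1,1])

```text
time_s: 8.3
ee_pos: [455.7, 116.5, 31.7]
orientation: [0.478, 0.521, -0.478, 0.521]
ft_force: [-9.0, -2.8, 25.8]
grip_width: 0.7
```

Held 1.5 s at the bottom: travel 38 to 32 mm matches the 6 mm, with 26 N steady. Now I'll lift out and go over the ridge to behind it.

Request:
play_rows(linear=[[0,0,5],[0,0,17],[0,0,30],[0,0,45],[0,0,58]], twist=[[0,0,0],[0,0,0],[0,0,0],[0,0,0],[0,0,0]], jaw=[1,1,1,1,1])

```text
time_s: 8.8
ee_pos: [455.9, 116.6, 90.4]
orientation: [0.478, 0.521, -0.477, 0.521]
ft_force: [0.4, 0.4, 0.4]
grip_width: 0.8
```

Request:
play_rows(linear=[[17,1.5,0],[34,3,0],[51,4.5,0],[68,6,0],[82,7.2,0]], twist=[[0,0,0],[0,0,0],[0,0,0],[0,0,0],[0,0,0]], jaw=[1,1,1,1,1])

```text
time_s: 9.3
ee_pos: [538.6, 123.8, 89.7]
orientation: [0.478, 0.521, -0.478, 0.521]
ft_force: [0.1, 0.8, -0.5]
grip_width: 0.7
```

```bash
python3 - <<'E'
from geo import *
o=bot.get_obs(); print(np.round(o["ee_pos"],1),loc(o["ee_pos"]),np.round(o["ft_force"],2))
c=cam("scene","s3.png",(190,175,280,265),6)
E
```

```text
[538.6 123.8  89.7] [84.2  0.1] [ 0.12  0.82 -0.49]
```

View pics/s3.png

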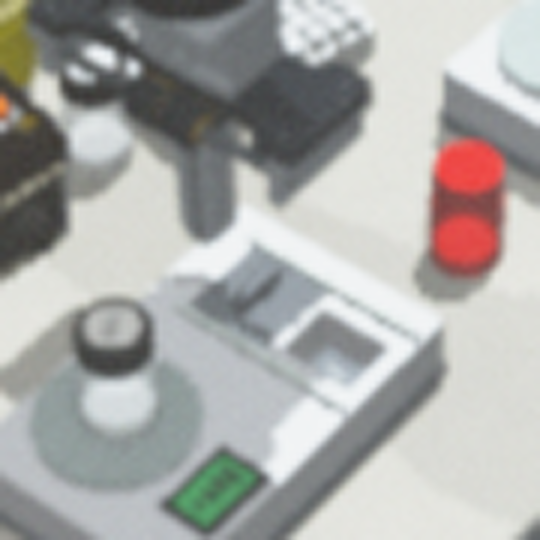

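Picture: guard open, well with raised key visible at (335,345), finger behind the ridge (210,215), jar undisturbed. I'll go down and push shut.

Request:
play_rows(linear=[[0,0,-8],[0,0,-16],[0,0,-23],[0,0,-23],[-5,-0.4,-23]], twist=[[0,0,0],[0,0,0],[0,0,0],[0,0,0],[0,0,0]], jaw=[1,1,1,1,1])

```text
time_s: 9.85
ee_pos: [532.4, 123.2, 65.7]
orientation: [0.478, 0.521, -0.478, 0.521]
ft_force: [-0.1, 0.5, -0.5]
grip_width: 0.5
```

Request:
play_rows(linear=[[-6,-0.5,0],[-12,-1,0],[-18,-1.6,0],[-24,-2.1,0],[-30,-2.6,0]], twist=[[0,0,0],[0,0,0],[0,0,0],[0,0,0],[0,0,0]], jaw=[1,1,1,1,1])

```text
time_s: 10.35
ee_pos: [502.2, 120.7, 66.0]
orientation: [0.478, 0.521, -0.478, 0.521]
ft_force: [1.8, 0.4, 1.4]
grip_width: 0.2
```

Request:
play_rows(linear=[[-6,-0.5,0],[-12,-1,0],[-17,-1.5,0],[-22,-1.9,0],[-26,-2.3,0]], twist=[[0,0,0],[0,0,0],[0,0,0],[0,0,0],[0,0,0]], jaw=[1,1,1,1,1])

```text
time_s: 10.85
ee_pos: [476.2, 118.4, 65.9]
orientation: [0.478, 0.521, -0.478, 0.521]
ft_force: [1.4, 1.7, 3.9]
grip_width: 0.4
```

Request:
play_rows(linear=[[-2,-0.2,0],[-4,-0.3,0],[-6,-0.5,0],[-6,-0.5,0],[-6,-0.5,0]], twist=[[0,0,0],[0,0,0],[0,0,0],[0,0,0],[0,0,0]], jaw=[1,1,1,1,1])

```text
time_s: 11.35
ee_pos: [470.5, 117.8, 65.8]
orientation: [0.478, 0.521, -0.478, 0.521]
ft_force: [0.8, -0.0, 2.6]
grip_width: -0.1
```

Request:
play_rows(linear=[[-0.5,0,0],[-1,-0.1,0],[-1.5,-0.1,0],[-2,-0.2,0],[-2,-0.2,0]], twist=[[0,0,0],[0,0,0],[0,0,0],[0,0,0],[0,0,0]], jaw=[1,1,1,1,1])

```text
time_s: 11.85
ee_pos: [468.5, 117.7, 65.8]
orientation: [0.478, 0.521, -0.478, 0.521]
ft_force: [0.6, 0.6, 2.0]
grip_width: 0.2
```

Request:
play_rows(linear=[[-0.5,0,0],[-1,-0.1,0],[-1.5,-0.1,0],[-2,-0.2,0],[-2,-0.2,0]], twist=[[0,0,0],[0,0,0],[0,0,0],[0,0,0],[0,0,0]], jaw=[1,1,1,1,1])

```text
time_s: 12.35
ee_pos: [467.1, 117.5, 66.0]
orientation: [0.478, 0.521, -0.478, 0.522]
ft_force: [4.6, 0.6, 1.2]
grip_width: 0.7
```

Request:
play_rows(linear=[[-1,-0.1,0],[-2,-0.2,0],[-2,-0.2,0],[-2,-0.2,0],[-2,-0.2,0]], twist=[[0,0,0],[0,0,0],[0,0,0],[0,0,0],[0,0,0]], jaw=[1,1,1,1,1])

```text
time_s: 12.85
ee_pos: [466.3, 117.5, 66.5]
orientation: [0.479, 0.52, -0.477, 0.522]
ft_force: [10.3, 0.4, 2.7]
grip_width: 0.7
```

Stop reached: 10 N, and the finger gives way by less than it is commanded. I'll back off a little, lift and retreat the way I came.

Request:
play_rows(linear=[[5,0.4,0],[8,0.7,10],[8,0.7,40],[8,0.7,80],[8,0.7,120]], twist=[[0,0,0],[0,0,0],[0,0,0],[0,0,0],[0,0,0]], jaw=[1,1,1,1,1])

```text
time_s: 13.35
ee_pos: [471.9, 117.4, 187.4]
orientation: [0.477, 0.521, -0.479, 0.521]
ft_force: [-0.2, 0.2, 0.4]
grip_width: 0.5
```

Request:
play_rows(linear=[[-14,40,20],[-29,80,30],[-43,120,30],[-58,160,30],[-72,200,30]], twist=[[0,0,0.1],[0,0,0.2],[0,0,0.3],[0,0,0.4],[0,0,0.5]], jaw=[1,1,1,1,1])

```text
time_s: 13.85
ee_pos: [399.4, 319.1, 216.5]
orientation: [0.333, 0.624, -0.333, 0.624]
ft_force: [0.7, -0.7, -0.5]
grip_width: 0.2
```

Request:
play_rows(linear=[[-15,40,0],[-30,80,0],[-45,120,0],[-60,160,0],[-75,200,0]], twist=[[0,0,0.1],[0,0,0.2],[0,0,0.3],[0,0,0.4],[0,0,0.5]], jaw=[1,1,1,1,1])

```text
time_s: 14.35
ee_pos: [324.7, 519.0, 216.3]
orientation: [0.168, 0.687, -0.168, 0.687]
ft_force: [0.8, 0.1, 0.3]
grip_width: 0.8
```

```bash
python3 - <<'E'
from meas import *; from geo import loc
o=bot.get_obs(); print(np.round(o["ee_pos"],1),np.round(o["ft_force"],2),o["time_s"])
c=cam("top","end.png",(140,130,380,260),3.3); R,G,*_=measure(c); print(R,G,loc(G[0]))
E
```

```text
[324.7 519.  216.3] [0.77 0.14 0.33] 14.35
((485.5061340332031, 179.8988800048828), (141.91632080078125, 223.2139892578125), 4.920782566070557) ((453.00543212890625, 116.53704833984375), (52.447269439697266, 49.59225082397461), 89.4632797241211) [-1.7  0.3]
```

View pics/end.png

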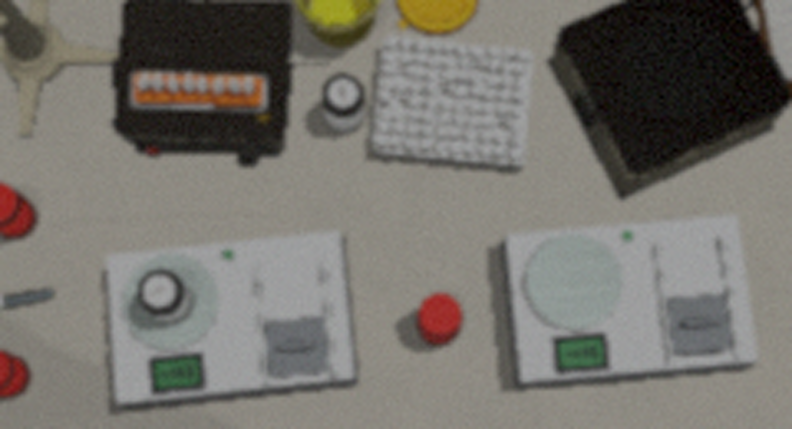

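The guard is shut (fit −1.7 mm from nominal, within measurement error), the jar is in place and nothing else has moved. Handing in.

```bash
python3 -c "
from rig import order; print(order.finish_job())"
```

```text
the job is handed in; nothing more can be done
None
```

I tared the left balance, the one with the jar, and handed the job in at about 14.4 s of the 48 s allowed. The hand-in gave no verdict.

- **Guard open:** I pushed it with the closed fingertip at about 1.5 N until it met its stop, at 14 N. The finger ended 38 mm from the well's centre; 37.5 mm was expected.
- **Key pressed:** Its travel of about 6 mm matches the key's full stroke. I held it at the bottom for over 1.5 s. The force reached 52 N when it first hit the bottom, so I eased off to about 26 N for the hold. The limit is 120 N at the wrist; I took the 40 N limit to apply only to the arm and gripper body, not the fingertips. A picture taken after lifting out showed the well with the key up.
- **Guard shut:** I pushed it from behind the ridge to its stop, at 10 N.

**Last checks:** In the final top view the guard measured −1.7 mm from shut. That is within the 2 mm camera calibration, and the stop force agrees. The jar was upright on its pan, and the other balance and the spare jar looked unmoved. That crop left out the slides and most of the pen, so I did not re-check those; the arm never went near the slides and passed the pen only well above it. The arm was clear of everything.

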